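# Stand the round-bottomed coin weight in its ring

## Task

Take the round-bottomed brass bell weight out of the sloping walnut coin holder and stand it upright, stem straight up, in the narrower of the two steel ring stands. Lower it into the ring rather than dropping it, then let go. Leave the flat-bottomed brass weight standing where it is.

Things in the scene. Friction and masses are not known exactly. Their poses are not given: they have to be found in the camera images.
- bell_weight: Loose brass bell weight, about 0.5 kg: a 52 mm ball with a straight stem 18 mm in diameter. Origin at the ball's centre, z along the stem away from the ball; domed stem tip at 77 mm, grip between 30 and 68 mm. Starts in the holder's hole, stem leaning 20 degrees from upright, lifts out freely along it. Not self-righting: in a ring it stays at about the angle it is left at.
- ring_stand: Fixed steel ring stand, the narrower of two: collar 48 mm outside, 38 mm inside, 22 mm tall, on a thin foot 64 mm across. Origin at the centre of its underside on the shelf, z up. The ball seats on the rim's inner edge, its centre then 40 mm straight above this origin. The other stand, not listed, is alike but 78 mm outside, 68 mm inside, too wide for the ball.
- holder: Fixed walnut coin holder: plank 110 mm long, 130 mm wide, 18 mm thick, rising at 20 degrees along its +x (low edge on the shelf towards the robot, high edge 55 mm up), with coins in it and one 38 mm hole holding the bell weight. Origin at the footprint's centre on the shelf, z up, y across. Ball centre starts at x 7, y 0, z 59 mm here, stem leaning to -x.
- flat_weight: Loose brass weight to be left alone: a flat-bottomed cylinder 48 mm in diameter and 34 mm tall with a like stem, 18 mm in diameter, to 99 mm in all. It stands upright on the shelf by itself. Origin at the centre of its underside, z up.
Not all that is in view belongs to the job. Leave any blue or white look-alike of the bell_weight alone.

How it is judged (in metres and radians):
On the way:
1. the ball is lowered into the narrower ring while the fingers still hold the weight (within about 10 mm of its seated height) (horizontal distance between bell_weight and ring_stand below 0.015 m and z of bell_weight in the frame of ring_stand below 0.05 m and contact force between bell_weight and the fingers above 0.5 N), for 0.05 s.
At the end, for the whole second after the job is handed in: Bell weight at rest on the narrower ring: ball centre within 10 mm of the ring's axis and 32 to 47 mm above its underside, stem within 15 degrees of straight up; flat-bottomed weight upright within 10 degrees and within 20 mm of where it was (horizontal distance between bell_weight and ring_stand below 0.01 m and z of bell_weight in the frame of ring_stand between 0.032 and 0.047 m and angle between bell_weight's own z axis and vertical below 0.26 rad and linear speed of bell_weight below 0.02 m/s and angular speed of bell_weight below 0.3 rad/s and contact force between bell_weight and ring_stand above 0.5 N and distance of flat_weight from where it was at the start of the episode below 0.02 m and angle between flat_weight's own z axis and vertical below 0.17 rad); the robot touches nothing.
It fails at once if the flat-bottomed weight is moved by more than 20 mm or tipped (distance of flat_weight from where it was at the start of the episode above 0.02 m or angle between flat_weight's own z axis and vertical above 0.3 rad).
It also fails if it takes over 38 s, if anything falls off the work surface, if the arm or the gripper's body presses on something with over 40 N, if the wrist force passes 120 N, or if a joint passes its speed limit or range.

## Robot

A 6-joint arm with a two-finger parallel gripper is mounted at the origin on the work surface. World frame = base frame: x ahead of the robot, y to its left, z up, the work surface at z = 0. Lengths are in mm, angles in rad, forces in N, time in s.
With the tool pointing down it reaches from about 400 to 925 mm from the base axis. Payload 12.5 kg.
Tool frame: the origin (TCP) lies at the very end of the fingers, on their centre line; the grasp point (between the pads) lies 19 mm behind it; z points along the fingers, y is the line along which they close (so a half turn about z gives the same grasp; the last joint's range is limited). The gripper opens to 95 mm and grips with 3 to 60 N. Pads are 20 mm wide; open, the fingers measure 119 mm over their backs; the gripper's body (75 mm by 180 mm) begins 59 mm behind the grasp point.
Start: joints at [-1.233, 0.491, 1.559, -0, 1.092, -0.106], TCP at [268.383, -564.462, 214.661] pointing down, gripper open.
Joint ranges: [-3.1, 3.1], [-0.84, 2.19], [0.05, 2.79], [-1.13, 4.28], [0.06, 2.93], [-2.69, 2.69]. Speed limits (rad/s): [2.22, 2.22, 2.79, 3.14, 3.14, 3.14].

## Interface

Orientations are given as [roll, pitch, yaw] about the fixed x, y, z axes, in that order (R = Rz(yaw) Ry(pitch) Rx(roll)).
In Python, from cell import state, imaging, env, spot_in, mark_of gives the robot as it stands. The module is installed in compiled form; this text tells all that it offers.
- The arm moves only by the tool step_arm, never from a script. Its argument "increments" is a list of rows, each an object with "slide": the shift along the tool's x, y, z in m, a list of three; "roll": the turn about the tool's z in rad. A call has 1 to 5 rows; each row is the pose to reach, as a shift and turn from the pose commanded when the call began, along the tool's axes at that moment; what a row does not reach only later rows make up. A row lasts 1/8 s, in which the tool goes at most 62.5 mm and 10.7 degrees, less where a joint would pass 70% of its speed; a pose out of reach is approached as far as the arm can. A call with a gripper value outside its range is refused whole. "fingers" is the opening, from 0 (shut) to 1 (fully open), set as the call begins (left out, the last holds). The fingers move at their own pace and stop on an object; the grip force is fixed at half the most. Time passes only in rows, so rows that repeat a pose let the fingers close. It gives the time, the measured TCP pose, the force, the opening and the grip force at its end, in the units of the state.
- state(): the state, without advancing time (a new reading comes with each control period).
- imaging.read_camera(name): name is "scene" or "top" or "wrist"; returns a dict with "color" (480x640x3 uint8, red, green, blue), "z_map" (480x640 float32, mm along the optical axis (not along the pixel's ray), 0 where there is no reading), "intrinsics" (3x3 intrinsics, pixels), "distortion" ([k1, k2, p1, p2, k3] as OpenCV has them; the pictures are not rectified), "camera_from_world" (4x4, takes a point from world to camera coordinates). Camera axes: x right, y up, looking along -z (the intrinsics and any distortion apply to the point x, -y, -z); pixel columns grow to the right and rows downward; lengths in mm; the calibration is good to about 2 mm. A picture is of the moment at which its call begins.
- env.job_done(): hands the job in; it is judged then, once.
Trained networks look in the newest picture that a camera, given by its name, has taken for a name from the list of things; names that differ only in an ending like _2 or _b are one class to them, and where a whole thing is asked for, a point or a joint stands for the part that bears it (a point fixed in the world has none). Each returns a list of dicts, best first, with "confidence" (0 to 1); they miss things now and then, are a little off and sometimes report something else, mostly with a low value. They report only what shows in the picture. A call takes as long as a camera call. They do not tell look-alikes from the thing itself.
- spot_in(camera, target): "bbox" ([left, top, right, bottom] in pixels, round what is visible of it).
- mark_of(camera, target): "uv" ([column, row] in pixels: a listed point, or the origin of a listed thing).
The state is a dict: "t": time; "joints": joint angles; "qvel": joint speeds; "tau": joint torques, N m; "eef_pos": TCP position; "tcp_rot": TCP orientation; "ft_force": force on the tool from outside, world axes, zero at the start; "moment": the same for the moment, N m; "opening": opening from 0.0 (shut) to 1.0 (fully open); "grip_force": force on a finger pad.
Only numpy, scipy, OpenCV 4.12 (cv2) and the standard library are available. Lean on these libraries where they do the work, as an engineer would, in place of code of your own. Each camera call takes 0.05 s, during which the arm holds its last target. There are 200 camera calls.

## Working session

There is one attempt and no reset: what is moved stays moved. The work goes in short steps, Python scripts to look and compute and a tool call to move; the robot and the scene stay as the last step left them, time stands still between calls to the robot, and variables do not carry over. Pictures are saved under pics/ and viewed, at most 10 in all, crops included, and the job is handed in when it is done.

Besides the shell and the picture viewer there is one more tool, called after "Request:" as name(argument=value, ...), one argument or row to a line, values as JSON. step_arm: Moves the arm, as the interface text tells. Its arguments: {"type":"object","properties":{"increments":{"type":"array"},"fingers":{"type":"number"}},"required":["increments"]}

```bash
mkdir -p pics; cat > h.py <<'E'
import numpy as np, cv2, pickle
from cell import state, imaging, env, spot_in, mark_of
def cam(n):
    c=imaging.read_camera(n); return c
def pix2w(c,u,v,z=None,depth=None):
    K=np.array(c["intrinsics"],float);d=np.array(c["distortion"],float)
    p=cv2.undistortPoints(np.array([[[u,v]]],float),K,d)[0,0]
    T=np.linalg.inv(np.array(c["camera_from_world"]))
    r=np.array([p[0],-p[1],-1.])
    o=T[:3,3]; D=T[:3,:3]@r
    s=depth if z is None else (z-o[2])/D[2]
    return o+s*D
def w2pix(c,P):
    T=np.array(c["camera_from_world"]);q=T[:3,:3]@np.array(P,float)+T[:3,3]
    q=np.array([q[0],-q[1],-q[2]])
    return cv2.projectPoints(q.reshape(1,1,3),np.zeros(3),np.zeros(3),np.array(c["intrinsics"],float),np.array(c["distortion"],float))[0].ravel()
def save(c,name,box=None,s=1):
    im=c["color"][:,:,::-1]
    if box: im=im[box[1]:box[3],box[0]:box[2]]
    cv2.imwrite("pics/"+name,cv2.resize(im,None,fx=s,fy=s,interpolation=cv2.INTER_CUBIC))
E
python3 - <<'E'
from h import *
np.set_printoptions(precision=1,suppress=True)
for n in("scene","top"):
    c=cam(n); save(c,n+".png"); pickle.dump(c,open(n+".pkl","wb"))
    print(n,np.linalg.inv(c["camera_from_world"])[:3,3])
    for t in("bell_weight","ring_stand","holder","flat_weight"):
        print(t,[(np.round(x["bbox"]),round(x["confidence"],2)) for x in spot_in(n,t)][:5],[(np.round(x["uv"],1),round(x["confidence"],2)) for x in mark_of(n,t)][:5])
print(state())
E
```

```text
scene [1035.5  115.3  826.7]
bell_weight [(array([228., 124., 252., 155.]), 0.87), (array([392., 187., 425., 240.]), 0.86), (array([300., 187., 332., 238.]), 0.63), (array([300., 147., 332., 182.]), 0.6), (array([267., 292., 316., 341.]), 0.56)] [(array([315.1, 223.7]), 0.9), (array([298.3, 306.6]), 0.88), (array([319.5, 172.2]), 0.76), (array([404.1, 199. ]), 0.74), (array([240.3, 144.9]), 0.57)]
ring_stand [(array([414., 270., 448., 302.]), 0.97)] [(array([432.6, 286.2]), 0.65)]
holder [(array([273., 205., 357., 269.]), 0.57)] [(array([318.1, 241.2]), 0.64)]
flat_weight [(array([359., 332., 389., 374.]), 0.95)] [(array([371.5, 356.7]), 0.84)]
top [462.9   1.2 831.8]
bell_weight [(array([312., 326., 362., 373.]), 0.83), (array([202., 286., 241., 337.]), 0.79), (array([303., 235., 330., 271.]), 0.6), (array([294., 141., 332., 189.]), 0.58), (array([419., 346., 457., 407.]), 0.57)] [(array([314., 247.]), 0.96), (array([225.2, 324.5]), 0.96), (array([433.8, 361.3]), 0.89), (array([309.9, 172.8]), 0.78), (array([329.3, 337.8]), 0.75)]
ring_stand [(array([173., 215., 206., 252.]), 0.83)] [(array([191., 234.]), 0.87)]
holder [(array([274., 226., 355., 296.]), 0.68)] [(array([311.7, 257. ]), 0.64)]
flat_weight [(array([217., 126., 246., 166.]), 0.9)] [(array([233.2, 151.6]), 0.82), (array([315.6, 249.7]), 0.59)]
{'t': 0.9, 'joints': array([-1.2,  0.5,  1.6,  0. ,  1.1, -0.1]), 'qvel': array([ 0., -0.,  0.,  0.,  0., -0.]), 'tau': array([  0. , -61.2, -25.8,   0.1,   0. ,   0. ]), 'eef_pos': array([ 268.4, -564.5,  214.7]), 'tcp_rot': array([ 3.1, -0. ,  0.4]), 'ft_force': array([0.2, 0. , 0.3]), 'moment': array([-0.,  0.,  0.]), 'grip_force': 0.0, 'opening': 0.9997090305105204}
```

View pics/top.png

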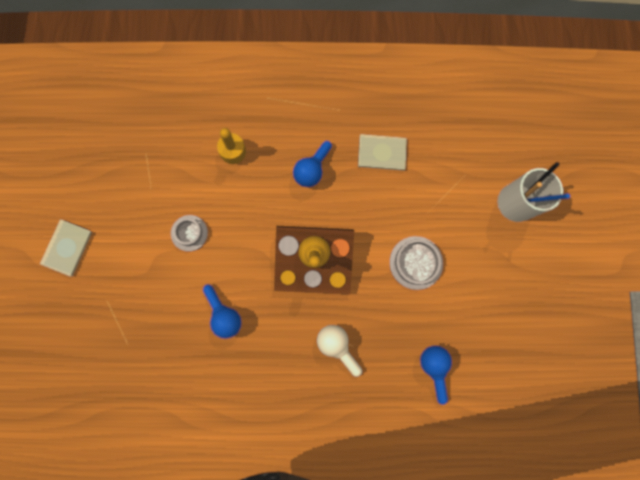

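View pics/scene.png

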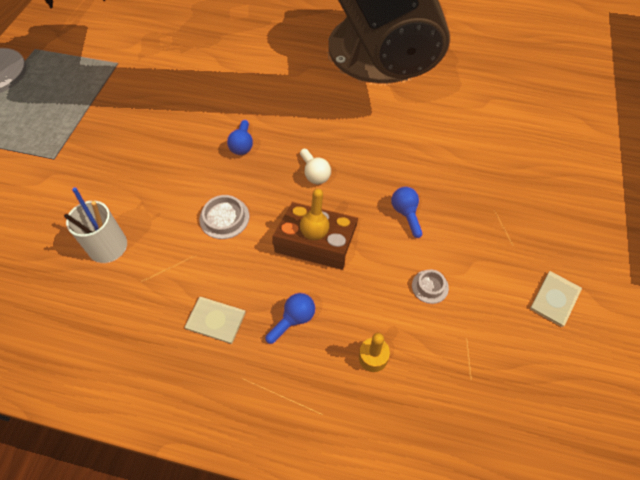

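The top view shows these candidates for the bell:
- The brass ball in the walnut holder, (314,250), with its stem towards the robot. This one fits: it is brass and it is in the holder.
- Blue look-alikes at (308,172), (226,322) and (436,362), and a white one at (333,341), to be left alone.
- The flat brass weight at (231,148), also to be left alone.

The narrow ring is at (190,233) and the wide one at (416,263). I'll confirm in a crop and measure.

```bash
python3 - <<'E'
from h import *
np.set_printoptions(precision=2,suppress=True)
c=pickle.load(open("top.pkl","rb")); save(c,"crop.png",(160,110,370,310),3.5)
s=pickle.load(open("scene.pkl","rb"))
print("ball top",pix2w(c,314,247,z=59),"scene",pix2w(s,315.1,223.7,z=59))
print("ring top",pix2w(c,191,234,z=0),"scene",pix2w(s,432.6,286.2,z=0))
print("flat",pix2w(c,233.2,151.6,z=0),"holder",pix2w(c,311.7,257,z=0),pix2w(s,318.1,241.2,z=0))
# bell point cloud by colour+depth, both views
C=[]
for k in (c,s):
    hsv=cv2.cvtColor(k["color"],cv2.COLOR_RGB2HSV); P=[]
    for v in range(480):
        for u in range(640):
            d=k["z_map"][v,u]
            if d>0 and (k is c and 295<u<332 and 230<v<272 or k is s and 298<u<332 and 185<v<242):
                p=pix2w(k,u,v,depth=d)
                if p[2]>63: P.append(p)
    P=np.array(P); C.append(P); print(len(P),P.min(0),P.max(0)); 
    print("stem", P[P[:,2]>100].mean(0) if (P[:,2]>100).any() else None)
from scipy.optimize import least_squares
P=np.vstack(C)
b0=pix2w(c,314,247,z=59)
Q=P[(P[:,2]>63)&(np.linalg.norm(P[:,:2]-b0[:2],axis=1)<50)]
def f(x):
    ax=np.array([np.cos(x[3])*np.sin(x[4]),np.sin(x[3])*np.sin(x[4]),np.cos(x[4])])
    r=Q-x[:3]; h=r@ax
    ds=np.linalg.norm(r,axis=1)-26; hc=np.clip(h,0,68)
    dc=np.linalg.norm(r-hc[:,None]*ax,axis=1)-9
    return np.minimum(ds,dc)
r=least_squares(f,[*b0[:2],59,np.pi,.35],loss="soft_l1",f_scale=2)
print("fit",r.x,"rms",np.median(abs(f(r.x))))
st=state();print(st["tcp_rot"],st["joints"],c["z_map"][20,20])
print(w2pix(c,[600,0,0]),w2pix(c,[500,0,0]))
E
```

```text
ball top [574.89 -18.34  59.  ] scene [561.23 -15.19  59.  ]
ring top [606.4  197.41   0.  ] scene [603.19 208.02   0.  ]
flat [758.81 126.89   0.  ] holder [565.69 -15.74   0.  ] [560.86 -10.45   0.  ]
761 [536.51 -42.67  63.05] [591.95   6.16 134.35]
stem [547.23 -16.94 124.82]
823 [535.09 -41.15  63.  ] [591.33   8.66 134.  ]
stem [549.35 -14.53 118.66]
fit [565.64 -17.39  59.46   3.08   0.34] rms 1.130385009601039
[ 3.14 -0.    0.44] [-1.23  0.49  1.56  0.    1.09 -0.11] 1705.2748
[302.76 237.71] [302.71 294.6 ]
```

View pics/crop.png

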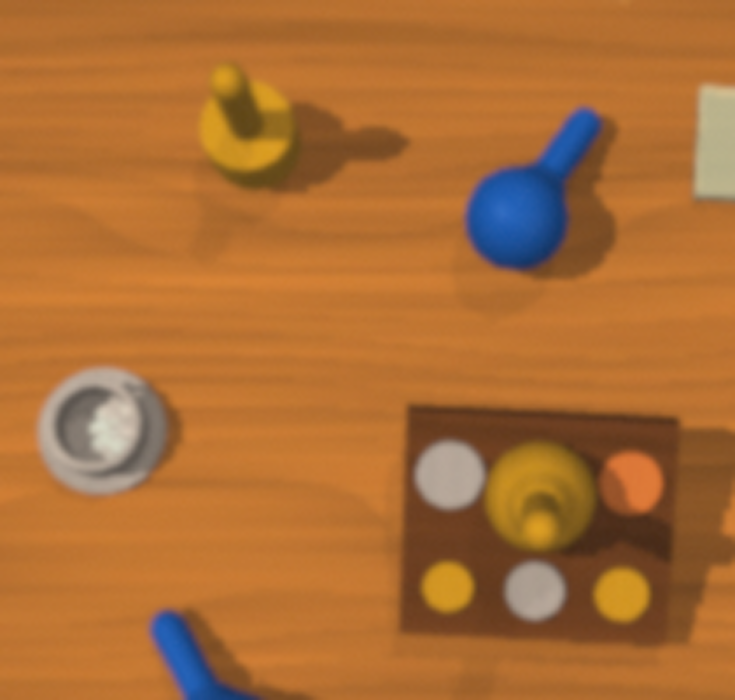

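The crop confirms the brass bell weight in the holder, with its ball at about (314,250) in the full picture. Its stem leans towards the robot, about 0.34 rad. The fingers will close along the lean direction, so the pads set the stem upright while the ball turns in its hole.

Request:
step_arm(
  increments=[
    {"slide": [0.05, -0.036, 0], "roll": -0.15},
    {"slide": [0.1, -0.072, 0], "roll": -0.3},
    {"slide": [0.15, -0.108, 0], "roll": -0.45},
    {"slide": [0.2, -0.144, 0], "roll": -0.6},
    {"slide": [0.25, -0.18, 0], "roll": -0.75},
  ],
  fingers=1,
)

```text
t: 1.52
eef_pos: [417.6, -292.9, 214.9]
tcp_rot: [3.141, 0.0, 1.198]
ft_force: [1.3, -0.3, -1.1]
opening: 0.997
grip_force: 0.0
```

```bash
cat >> h.py <<'E'
from scipy.spatial.transform import Rotation as Ro
def go(target,yaw):
    s=state();R=Ro.from_euler("xyz",s["tcp_rot"]).as_matrix()
    d=R.T@(np.array(target,float)-s["eef_pos"])/1000
    y=(yaw-s["tcp_rot"][2]+np.pi)%(2*np.pi)-np.pi
    print("t",round(s["t"],2),"tcp",np.round(s["eef_pos"],1),"rot",np.round(s["tcp_rot"],3),"slide",np.round(d,4),"roll",round(-y,3),"F",np.round(s["ft_force"],1))
E
python3 -c "
from h import *
go([565.6,-17.4,215],1.51)"
```

```text
t 1.52 tcp [ 417.6 -292.9  214.9] rot [3.141 0.    1.198] slide [ 3.104e-01  3.770e-02 -2.000e-04] roll -0.312 F [ 1.3 -0.3 -1.1]
```

Request:
step_arm(
  increments=[
    {"slide": [0.062, 0.0075, 0], "roll": -0.062},
    {"slide": [0.124, 0.015, 0], "roll": -0.124},
    {"slide": [0.186, 0.0225, 0], "roll": -0.19},
    {"slide": [0.248, 0.03, 0], "roll": -0.25},
    {"slide": [0.3, 0.037, 0], "roll": -0.312},
  ],
)

```text
t: 2.15
eef_pos: [562.5, -27.0, 214.8]
tcp_rot: [3.141, 0.0, 1.509]
ft_force: [0.6, -0.7, -0.8]
opening: 0.998
grip_force: 0.0
```

```bash
python3 - <<'E'
from h import *
np.set_printoptions(precision=1,suppress=True)
c=cam("wrist");save(c,"w1.png")
pickle.dump(c,open("w1.pkl","wb"))
print(np.linalg.inv(c["camera_from_world"])[:3])
for m in mark_of("wrist","bell_weight"): print(m, pix2w(c,*m["uv"],z=59))
print("expect",w2pix(c,[565.6,-17.4,59]), w2pix(c,[540,-16,131]))
go([565.6,-17.4,89],1.51)
E
```

```text
[[  1.    0.1   0.  566.7]
 [ -0.1   1.    0.3  44.8]
 [  0.   -0.3   1.  384.9]]
{'uv': [192.8, 69.2], 'confidence': 0.92} [460.6 120.5  59. ]
{'uv': [466.2, 194.4], 'confidence': 0.68} [698.4  -2.7  59. ]
{'uv': [188.7, 248.8], 'confidence': 0.64} [433.9 -38.6  59. ]
{'uv': [325.1, 218.5], 'confidence': 0.61} [566.4 -17.5  59. ]
{'uv': [186.4, 387.2], 'confidence': 0.56} [ 404.7 -193.7   59. ]
expect [324.2 218.4] [290.1 237.1]
t 2.25 tcp [563.3 -25.4 214.5] rot [ 3.1 -0.   1.5] slide [0.  0.  0.1] roll 0.002 F [-0.  -0.9  0.4]
```

View pics/w1.png

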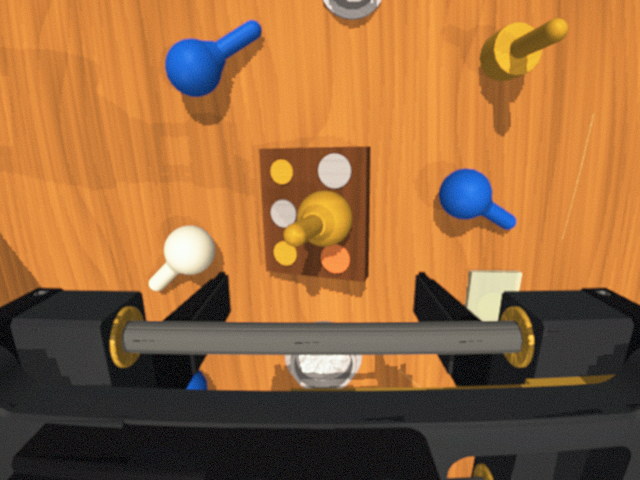

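The wrist view shows the bell's ball at (325,218), with the stem tip at (295,235). That agrees with the estimate, so I'll descend.

Request:
step_arm(
  increments=[
    {"slide": [0.008, 0.002, 0.03], "roll": 0},
    {"slide": [0.008, 0.002, 0.065], "roll": 0},
    {"slide": [0.008, 0.002, 0.1], "roll": 0},
    {"slide": [0.008, 0.002, 0.115], "roll": 0},
    {"slide": [0.008, 0.002, 0.115], "roll": 0},
  ],
)

```text
t: 2.88
eef_pos: [564.0, -21.8, 99.3]
tcp_rot: [-3.14, 0.0, 1.505]
ft_force: [0.5, -0.2, -0.3]
opening: 1.0
grip_force: 0.0
```

```bash
python3 -c "
from h import *
go([566,-17.4,91],1.51)"
```

```text
t 2.88 tcp [564.  -21.8  99.3] rot [-3.14   0.     1.505] slide [0.0045 0.0017 0.0083] roll -0.005 F [ 0.5 -0.2 -0.3]
```

Request:
step_arm(
  increments=[
    {"slide": [0.0045, 0.002, 0.008], "roll": 0},
    {"slide": [0.0045, 0.002, 0.008], "roll": 0},
    {"slide": [0.0045, 0.002, 0.008], "roll": 0},
  ],
  fingers=0.6,
)

```text
t: 3.25
eef_pos: [566.8, -17.0, 92.1]
tcp_rot: [3.141, 0.0, 1.506]
ft_force: [-0.2, -0.4, 1.0]
opening: 0.742
grip_force: 0.0
```

Request:
step_arm(
  increments=[
    {"slide": [0, 0, 0], "roll": 0},
    {"slide": [0, 0, 0], "roll": 0},
  ],
  fingers=0.4,
)

```text
t: 3.5
eef_pos: [566.1, -17.0, 91.8]
tcp_rot: [-3.141, 0.0, 1.506]
ft_force: [-2.9, 0.3, 2.3]
opening: 0.529
grip_force: 1.4
```

Request:
step_arm(
  increments=[
    {"slide": [0, 0, 0], "roll": 0},
    {"slide": [0, 0, 0], "roll": 0},
  ],
  fingers=0.27,
)

```text
t: 3.75
eef_pos: [566.6, -17.1, 91.7]
tcp_rot: [3.141, 0.0, 1.506]
ft_force: [-1.5, -0.0, 1.6]
opening: 0.323
grip_force: 1.0
```

```bash
python3 - <<'E'
from h import *
c=cam("scene");save(c,"s2.png",(250,110,410,250),4)
go([566,-17.4,91],1.51)
E
```

```text
t 3.8 tcp [566.6 -17.   91.6] rot [3.141 0.    1.506] slide [-0.0004 -0.0005  0.0006] roll -0.004 F [-1.  -1.1  2.2]
```

View pics/s2.png

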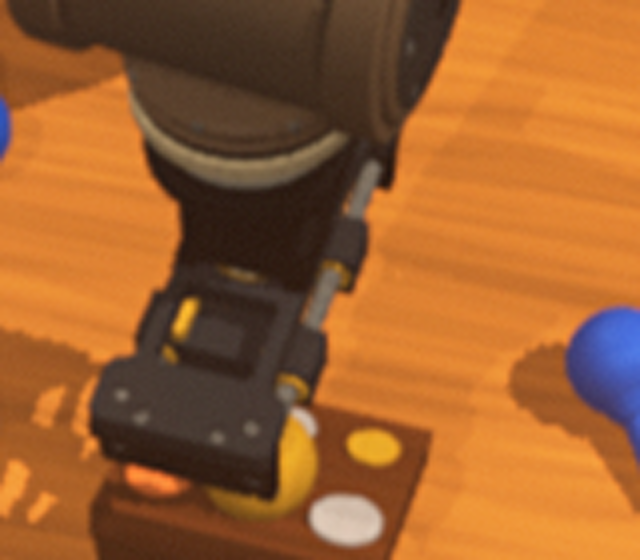

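The crop shows the ball still seated at (265,460), with the fingers pushing the stem upright at small forces. I'll close fully and then lift.

Request:
step_arm(
  increments=[
    {"slide": [0, 0, 0], "roll": 0},
    {"slide": [0, 0, 0], "roll": 0},
    {"slide": [0, 0, 0], "roll": 0},
    {"slide": [0, 0, 0], "roll": 0},
  ],
  fingers=0,
)

```text
t: 4.3
eef_pos: [566.2, -17.0, 91.5]
tcp_rot: [-3.141, 0.0, 1.506]
ft_force: [-4.1, -0.2, 1.5]
opening: 0.182
grip_force: 30.0
```

Request:
step_arm(
  increments=[
    {"slide": [0, 0, -0.01], "roll": 0},
    {"slide": [0, 0, -0.025], "roll": 0},
    {"slide": [0, 0, -0.045], "roll": 0},
    {"slide": [0, 0, -0.065], "roll": 0},
    {"slide": [0, 0, -0.08], "roll": 0},
  ],
)

```text
t: 4.92
eef_pos: [566.9, -17.1, 173.3]
tcp_rot: [3.14, 0.0, 1.506]
ft_force: [0.3, -0.3, -5.6]
opening: 0.185
grip_force: 30.0
```

```bash
python3 -c "
from h import *
go([605,200,172],1.51)
c=cam('wrist');save(c,'w2.png')
for m in mark_of('wrist','ring_stand'): print(m,pix2w(c,*m['uv'],z=0))
go([605,200,172],1.51)"
```

```text
t 4.92 tcp [566.9 -17.1 173.3] rot [3.14  0.    1.506] slide [0.2191 0.0239 0.0013] roll -0.004 F [ 0.3 -0.3 -5.6]
t 5.03 tcp [567.3 -17.1 173.6] rot [3.138 0.    1.506] slide [0.2191 0.0235 0.0016] roll -0.004 F [ 1.3  0.7 -5.1]
```

View pics/w2.png

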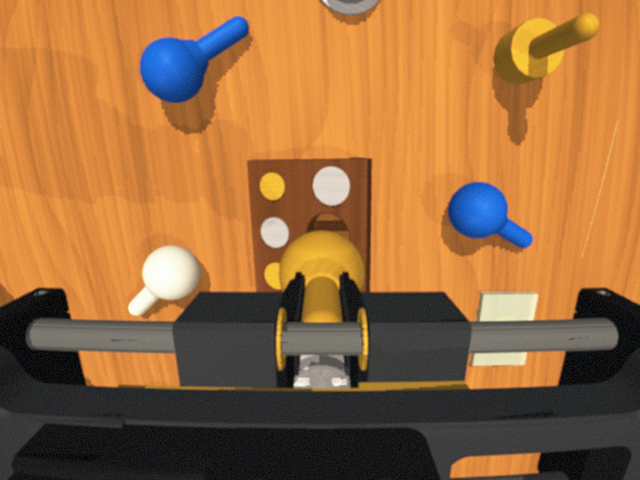

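The bell is held with its ball at (322,265), clear of the holder. Next I'll move towards the ring and look from closer.

Request:
step_arm(
  increments=[
    {"slide": [0.02, 0.004, 0], "roll": 0},
    {"slide": [0.05, 0.009, 0], "roll": 0},
    {"slide": [0.09, 0.015, 0], "roll": 0},
    {"slide": [0.115, 0.02, 0], "roll": 0},
    {"slide": [0.13, 0.024, 0], "roll": 0},
  ],
)

```text
t: 5.65
eef_pos: [598.8, 113.1, 170.7]
tcp_rot: [-3.14, 0.0, 1.507]
ft_force: [-0.4, -0.6, -5.2]
opening: 0.187
grip_force: 30.0
```

Request:
step_arm(
  increments=[
    {"slide": [0, 0, 0], "roll": 0},
    {"slide": [0, 0, 0], "roll": 0},
  ],
)

```text
t: 5.9
eef_pos: [598.7, 110.6, 171.3]
tcp_rot: [-3.141, 0.0, 1.505]
ft_force: [0.4, -0.7, -5.0]
opening: 0.184
grip_force: 30.0
```

```bash
python3 - <<'E'
from h import *
np.set_printoptions(precision=1,suppress=True)
c=cam('wrist');save(c,'w3.png')
b=spot_in('wrist','ring_stand');m=mark_of('wrist','ring_stand')
for x in b: print(x)
for x in m: print(x,pix2w(c,*x['uv'],z=0))
# depth cloud of ring: rim at z~22
zm=c["z_map"]
bb=np.array(b[0]["bbox"]).astype(int) if b else [250,0,400,150]
P=np.array([pix2w(c,u,v,depth=zm[v,u]) for v in range(max(bb[1]-3,0),bb[3]+4) for u in range(max(bb[0]-3,0),bb[2]+4) if zm[v,u]>0])
for lo,hi in((3,12),(17,30)):
    Q=P[(P[:,2]>lo)&(P[:,2]<hi)]; print(lo,len(Q),Q.min(0),Q.max(0),(Q.min(0)+Q.max(0))/2)
Q=P[(P[:,2]>18)&(P[:,2]<27)]
(x,y),r=cv2.minEnclosingCircle(Q[:,:2].astype(np.float32)); print("circ",x,y,r)
# held ball and stem
P=np.array([pix2w(c,u,v,depth=zm[v,u]) for v in range(200,420) for u in range(260,385) if zm[v,u]>0])
t=state()["eef_pos"]
Q=P[(abs(P[:,2]-(t[2]-32))<26)&(np.linalg.norm(P[:,:2]-t[:2],axis=1)<35)]
from scipy.optimize import least_squares
f=least_squares(lambda q:np.linalg.norm(Q-q,axis=1)-26,[t[0],t[1],t[2]-32],loss="soft_l1",f_scale=1.5)
print("ball-tcp",len(Q),f.x-t,np.median(abs(f.fun)))
go([605,200,172],1.51)
E
```

```text
{'bbox': [288.4, 88.4, 356.9, 162.7], 'confidence': 0.88}
{'uv': [321.6, 124.4], 'confidence': 0.59} [604.7 205.2   0. ]
3 1651 [574.4 170.    3. ] [637.8 233.1  11.9] [606.1 201.6   7.5]
17 971 [582.2 178.3  17. ] [630.  225.5  24.2] [606.1 201.9  20.6]
circ 606.122314453125 201.9436492919922 24.00448226928711
ball-tcp 3137 [ -0.5  -0.8 -32.4] 0.3804816999316145
t 6.05 tcp [598.9 110.4 171.6] rot [-3.1  0.   1.5] slide [ 0.1  0.  -0. ] roll -0.005 F [ 0.2 -0.7 -4.6]
```

View pics/w3.png

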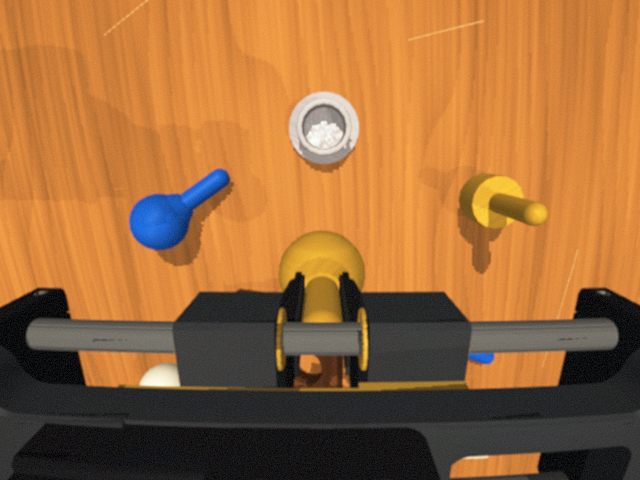

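The wrist view shows the ring at (323,127). Its outer radius fits 24.0 mm, so it is the narrow one, centred at (606.1, 201.9). The held bell is upright with its ball at (321,265). I'll go above the ring.

Request:
step_arm(
  increments=[
    {"slide": [0.02, 0, 0], "roll": 0},
    {"slide": [0.045, 0.001, 0], "roll": 0},
    {"slide": [0.07, 0.0017, 0], "roll": 0},
    {"slide": [0.085, 0.0017, 0], "roll": 0},
    {"slide": [0.0926, 0.0017, 0], "roll": 0},
  ],
)

```text
t: 6.68
eef_pos: [606.5, 204.3, 171.5]
tcp_rot: [-3.142, 0.0, 1.507]
ft_force: [-0.2, -0.6, -4.7]
opening: 0.187
grip_force: 30.0
```

Request:
step_arm(
  increments=[
    {"slide": [0, 0, 0.02], "roll": 0},
    {"slide": [0, 0, 0.045], "roll": 0},
    {"slide": [0, 0, 0.065], "roll": 0},
    {"slide": [0, 0, 0.075], "roll": 0},
    {"slide": [0, 0, 0.075], "roll": 0},
  ],
)

```text
t: 7.3
eef_pos: [606.6, 203.2, 96.3]
tcp_rot: [-3.141, 0.0, 1.506]
ft_force: [-0.4, 0.4, -3.4]
opening: 0.185
grip_force: 30.0
```

```bash
python3 -c "
from h import *
go([606.6,202.7,72.4],1.505)"
```

```text
t 7.3 tcp [606.6 203.2  96.3] rot [-3.141  0.     1.506] slide [-0.0004  0.0001  0.0239] roll 0.001 F [-0.4  0.4 -3.4]
```

Request:
step_arm(
  increments=[
    {"slide": [0, 0, 0.008], "roll": 0},
    {"slide": [0, 0, 0.014], "roll": 0},
    {"slide": [0, 0, 0.019], "roll": 0},
    {"slide": [0, 0, 0.021], "roll": 0},
    {"slide": [0, 0, 0.022], "roll": 0},
  ],
)

```text
t: 7.92
eef_pos: [606.7, 203.4, 74.6]
tcp_rot: [3.142, 0.0, 1.506]
ft_force: [-0.5, -0.3, -5.4]
opening: 0.183
grip_force: 30.0
```

Request:
step_arm(
  increments=[
    {"slide": [0, 0, 0.0005], "roll": 0},
    {"slide": [0, 0, 0.001], "roll": 0},
    {"slide": [0, 0, 0.001], "roll": 0},
  ],
)

```text
t: 8.3
eef_pos: [606.8, 203.5, 74.0]
tcp_rot: [3.141, -0.0, 1.506]
ft_force: [-0.0, -1.1, -1.7]
opening: 0.183
grip_force: 30.0
```

Request:
step_arm(
  increments=[
    {"slide": [0, 0, 0.0005], "roll": 0},
    {"slide": [0, 0, 0.001], "roll": 0},
    {"slide": [0, 0, 0.001], "roll": 0},
  ],
)

```text
t: 8.68
eef_pos: [607.0, 203.4, 73.6]
tcp_rot: [3.14, -0.0, 1.506]
ft_force: [-2.6, -1.0, 7.5]
opening: 0.181
grip_force: 30.0
```

It is seated, with the force now upward. I'll ease off and open.

Request:
step_arm(
  increments=[
    {"slide": [0, 0, -0.0006], "roll": 0},
    {"slide": [0, 0, -0.0006], "roll": 0},
  ],
)

```text
t: 8.93
eef_pos: [606.9, 203.4, 73.7]
tcp_rot: [3.141, -0.0, 1.506]
ft_force: [-1.7, -0.9, 5.4]
opening: 0.183
grip_force: 30.0
```

Request:
step_arm(
  increments=[
    {"slide": [0, 0, 0], "roll": 0},
    {"slide": [0, 0, 0], "roll": 0},
  ],
  fingers=0.3,
)

```text
t: 9.18
eef_pos: [606.7, 203.5, 73.0]
tcp_rot: [3.142, 0.0, 1.506]
ft_force: [-0.1, -0.0, -0.7]
opening: 0.287
grip_force: 0.0
```

Request:
step_arm(
  increments=[
    {"slide": [0, 0, 0], "roll": 0},
    {"slide": [0, 0, 0], "roll": 0},
    {"slide": [0, 0, 0], "roll": 0},
  ],
  fingers=0.6,
)

```text
t: 9.55
eef_pos: [606.6, 203.4, 73.1]
tcp_rot: [-3.142, 0.0, 1.506]
ft_force: [0.3, 0.3, -0.3]
opening: 0.557
grip_force: 0.0
```

Request:
step_arm(
  increments=[
    {"slide": [0, 0, -0.015], "roll": 0},
    {"slide": [0, 0, -0.04], "roll": 0},
    {"slide": [0, 0, -0.08], "roll": 0},
    {"slide": [0, 0, -0.12], "roll": 0},
    {"slide": [0, 0, -0.14], "roll": 0},
  ],
)

```text
t: 10.18
eef_pos: [607.1, 203.6, 216.8]
tcp_rot: [3.138, -0.001, 1.506]
ft_force: [-0.2, -0.2, 0.1]
opening: 0.599
grip_force: 0.0
```

Request:
step_arm(
  increments=[
    {"slide": [-0.03, 0, 0], "roll": 0},
    {"slide": [-0.08, 0, 0], "roll": 0},
    {"slide": [-0.13, 0, 0], "roll": 0},
    {"slide": [-0.15, 0, 0], "roll": 0},
    {"slide": [-0.15, 0, 0], "roll": 0},
  ],
)

```text
t: 10.8
eef_pos: [597.0, 53.0, 214.0]
tcp_rot: [3.141, -0.0, 1.504]
ft_force: [-1.0, 0.1, 0.4]
opening: 0.599
grip_force: 0.0
```

```bash
python3 - <<'E'
from h import *
np.set_printoptions(precision=2,suppress=True)
c=cam("scene");save(c,"s3.png",(330,190,490,390),3)
t=cam("top")
from scipy.optimize import least_squares
Q=[]
for k in(c,t):
    a=w2pix(k,[606,202,60]).astype(int)
    for v in range(a[1]-50,a[1]+50):
        for u in range(a[0]-45,a[0]+45):
            if k["z_map"][v,u]>0:
                p=pix2w(k,u,v,depth=k["z_map"][v,u])
                if p[2]>30 and np.hypot(p[0]-606,p[1]-202)<60:Q.append(p)
Q=np.array(Q)
def f(x):
    ax=np.array([x[3],x[4],1])/np.sqrt(1+x[3]**2+x[4]**2)
    r=Q-x[:3];h=np.clip(r@ax,0,68)
    return np.minimum(np.linalg.norm(r,axis=1)-26,np.linalg.norm(r-h[:,None]*ax,axis=1)-9)
r=least_squares(f,[606,202,40,0,0],loss="soft_l1",f_scale=2);print(len(Q),Q[:,2].max(),r.x,np.median(abs(r.fun)))
print(mark_of("top","flat_weight")[:1],state()["ft_force"],state()["t"])
E
```

```text
867 118.77799069405671 [604.87 202.73  41.3   -0.01  -0.08] 0.6810675331123512
[] [-0.53 -0.77 -0.87] 10.95
```

View pics/s3.png

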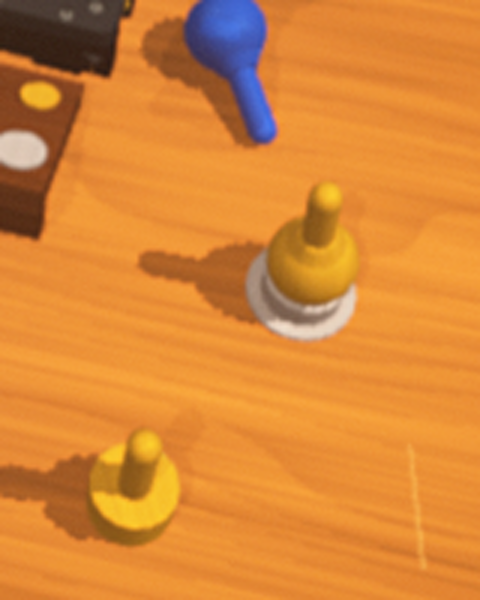

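The crop shows the bell upright in the narrow ring, with its ball at (312,260) and its tilt measured at about 4.6°. The flat weight at (135,490) is untouched, so I'll hand in.

```bash
python3 -c "
from cell import env
print(env.job_done())"
```

```text
the job is handed in; nothing more can be done
None
```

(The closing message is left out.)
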